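# Make up a two-pack on the length gauge and clamp its leg

## Task

On the food bank's packing bench, close the gap on the length gauge: butt the loose carton squarely flush against the carton standing at the gauge's fixed leg. Then slide the gauge's sliding leg up to the two-pack mark (the middle one of the three lines across the rail) and, holding the leg on that mark, squeeze its cam lever fully shut against its grip plate. Finish still holding: fingers pinching lever and grip plate together with the leg on the mark, the two cartons still flush and upright, and everything else on the bench left where it is.

Things in the scene. Friction and masses are not known exactly. Their poses are not given: they have to be found in the camera images.
- gauge: Length gauge fixed to the bench: plywood bed 175 x 460 mm, 10 mm thick. Origin: centre of its underside, on the bench. x points from the rail (robot's side) to the back fence, y along the rail to the fixed leg, z up. Aluminium rail along y at x = -55 mm: 30 wide, its top 30 mm above the bench. Back fence along y: face at x = +75 mm, top 40 mm above the bench.
- mark2 (a point): Two-pack mark: middle of the middle one of three dark lines, 2 mm thick, across the rail's top (two dots beside it; one and three at its neighbours, 100 mm either side). At (-55, -14, 30) mm in the gauge's frame, axes as the gauge's; 204 mm from the fixed leg's inner face, so two cartons have 4 mm of play.
- fixed_face (a point): Point at (45, 190, 40) mm in the gauge's frame, axes as the gauge's, on the inner face of the fixed leg, on which the cartons lean: a 12 mm aluminium plate standing across the bed at its +y end, its top 75 mm above the bench.
- leg_edge (a point): Reading edge of the sliding leg: point on the rail's top centre line in the plane of the leg's pressing face (towards the cartons). It is at mark2 when the leg is on the mark. Axes as the gauge's. The leg's steel saddle, 48 mm wide along x, straddles the rail and reaches 40 mm back from the edge (-y), top 41 mm above the bench, with lever ears up to 54 mm.
- leg_face (a point): Point on the sliding leg's pressing face, 100 mm along +x from the rail's centre line, 40 mm above the bench. The leg proper is an aluminium plate 12 mm thick, top 75 mm above the bench, reaching from the saddle across the bed (24 to 120 mm from the rail's centre line).
- leg (a joint): Place of the sliding leg along the rail, m: 0 on the two-pack mark, positive away from the cartons (gauge's -y), negative past the mark towards them; limits -0.09 and 0.155. Slides with about 1.5 N of friction; the shut lever's cam brakes it with about 10 N more, so it can still be shifted by force.
- grip_mid (a point): Point to hold the sliding leg by: middle of its grip plate in x and y, 36 mm behind the leg's edge (towards -y), 85 mm above the bench. The grip plate: upright aluminium with a rubber facing, fixed on the saddle, 26 mm wide along x, 8 mm thick along y, 41 to 105 mm above the bench; outer face 40 mm, inner face 32 mm behind the edge. Axes as the gauge's.
- lever (a joint): Cam lever, rad: 0 fully shut (handle upright), 0.5 fully open (handle leans to the cartons, +y). Pivot along x, 18 mm behind the leg's edge, 46 mm above the bench. Stiff, stays where left; pushed alone it pushes the open leg away, so squeeze it with the grip plate (54 mm over both outer faces when open, 26 shut). Its cam bears on the rail near shut: needs about 18 N (grip with 25 to 40).
- lever_tip (a point): Tip of the cam lever's black plastic handle, 59 mm from the pivot: 105 mm above the bench when shut, 98 mm when fully open. The handle is 22 mm wide along x, 8 mm thick, and runs from 13 to 59 mm out from the pivot; when shut, its outer (+y) face is 14 mm behind the leg's edge. z points along the lever to its tip.
- carton_a: Food carton, 58 mm (x) by 100 mm (y) by 85 mm high, about 0.35 kg, loose, cardboard with a pale label; stands on the bed against the fixed leg and about 1 mm off the back fence. Origin: centre of its underside.
- carton_b: The loose carton to be butted: same make and size as carton_a (58 x 100 x 85 mm); stands askew on the bed between carton_a and the sliding leg with a gap of 15 to 60 mm. Origin: centre of its underside. Flush, it lies 100 mm from carton_a along -y, their sides in line.
- folding_rule: Bystander: wooden folding rule, 110 x 16 x 12 mm, lying on the bed between the rail and carton_a. Origin: centre of its underside.
- food_tin: Bystander: food tin, 74 mm across, 110 mm high, behind the back fence. Origin: centre of its underside.
- sauce_jar: Bystander: amber jar, 68 mm across, 120 mm high, behind the back fence. Origin: centre of its underside.
- fish_tin: Bystander: flat tin, 84 mm across, 36 mm high, on the robot's side of the gauge. Origin: centre of its underside.
- tape_roll: Bystander: roll lying flat, 104 mm across, 48 mm high, on the robot's side of the gauge. Origin: centre of its underside.
- tea_box: Bystander: small carton, 125 x 70 x 66 mm, beyond the fixed leg. Origin: centre of its underside.
- mug: Bystander: white mug, 80 mm across, 92 mm high, at the gauge's other end. Origin: centre of its underside.

How it is judged:
On the way, in this order (a step that is already met when the one before it is completed fails the run):
1. the loose carton is butted flush against its neighbour, which stands at the fixed leg, both upright (y of carton_b in the frame of carton_a between -0.1025 and -0.098 m and x of carton_b in the frame of carton_a between -0.006 and 0.006 m and angle between the y axis of carton_b and the y axis of carton_a, either way round below 0.05 rad and y of carton_a in the frame of fixed_face between -0.0535 and -0.048 m and angle between each of carton_a, carton_b's own z axis and vertical below 0.05 rad), for 0.2 s.
2. the fingers hold the sliding leg at the two-pack mark (within 10 mm) with the cam lever still open (over 0.15 rad) (y of leg_edge in the frame of mark2 between -0.01 and 0.01 m and value of joint lever above 0.15 rad and (contact force between the fingers and grip_plate above 0.5 N or contact force between the fingers and lever_handle above 0.5 N)), for 0.1 s.
At the end, for the whole second after the job is handed in: Leg edge within 3 mm of the two-pack mark, lever shut within 0.05 rad, fingers pressing grip plate and lever handle (over 2 N each); cartons upright and still flush: gap under 2.5 mm, sides in line within 6 mm, parallel within 0.05 rad, the first within 3.5 mm of the fixed leg (all of step 1 and y of leg_edge in the frame of mark2 between -0.003 and 0.003 m and value of joint lever below 0.05 rad and contact force between the fingers and grip_plate above 2 N and contact force between the fingers and lever_handle above 2 N); the arm keeps its last pose, push and grip.
It fails at once if a bystander (rule, tins, jar, roll, tea box or mug) is shifted by more than 25 mm (distance of any of folding_rule, food_tin, sauce_jar, fish_tin, tape_roll, tea_box, mug from where it was at the start of the episode above 0.025 m).
It also fails if it takes over 51 s, if anything falls off the work surface, if the arm or the gripper's body presses on something with over 40 N, if the wrist force passes 120 N, or if a joint passes its speed limit or range.

## Robot

A 6-joint arm with a two-finger parallel gripper is mounted at the origin on the work surface. World frame = base frame: x ahead of the robot, y to its left, z up, the work surface at z = 0. Lengths are in m, angles in rad, forces in N, time in s.
With the tool pointing down it reaches from about 0.3 to 0.75 m from the base axis. Payload 8.5 kg.
Tool frame: the origin (TCP) lies at the very end of the fingers, on their centre line; the grasp point (between the pads) lies 19 mm behind it (r.pinch_z is the distance from the TCP to the grasp point, in m); z points along the fingers, y is the line along which they close (so a half turn about z gives the same grasp; the last joint's range is limited). The gripper opens to 88 mm and grips with 3 to 60 N. Pads are 18 mm wide; open, the fingers measure 123 mm over their backs; the gripper's body (75 mm by 187 mm) begins 45 mm behind the grasp point.
Start: joints at [1.027, 0.381, 1.297, -0, 1.464, -0.215], TCP at [0.178, 0.521, 0.239] pointing down, gripper open.
Joint ranges: [-3.11, 3.11], [-0.89, 2.33], [0.22, 2.48], [-1.42, 4.56], [0.17, 2.85], [-2.88, 2.88]. Speed limits (rad/s): [2.39, 2.39, 3.14, 3.14, 3.14, 3.14].

## Interface

Orientations are given as a rotation vector (axis times angle).
In Python, from cell import r, claw, solver, vision, sign_off, status gives the robot as it stands. Calls block until the motion is done:
- r.move_ptp(position, orientation): joint-space move of the TCP to a pose.
- r.move_linear(position, frame=None, vel=0.15, f_stop=None): straight line of the TCP; frame=None keeps the orientation; vel is the mean speed in m/s. With f_stop (N) it stops when the force on the tool has changed by that much, and returns True; else False.
- r.goto_joints(angles): joint-space move.
- claw.release() and claw.grab(strength=None): open the fingers fully, or close them until they stop; strength is the grip in N (None keeps the last).
- r.wait(seconds).
- solver.ik(position, orientation): joint angles nearest the present ones, or None.
- vision.snapshot(name): name is "side" or "top" or "wrist"; returns the picture (480x640x3 uint8, red, green, blue); there is no depth.
- vision.camera_params(name): a dict with "fx", "fy", "cx", "cy" (pixels), "rvec" (rotation vector, rad) and "tvec" (3), from world to camera coordinates, as OpenCV has them. Camera axes: x right, y down, z forward; pixel columns grow to the right and rows downward; lengths in m; the calibration is good to about 2 mm. A picture is of the moment at which its call begins: read the wrist's pose just before it. camera_params takes no time and is no camera call; for the wrist camera it gives the pose at the moment of the call.
A pose or a line that the arm cannot do raises r.PlanningError and nothing moves.
- sign_off(): hands the job in; it is judged then, once.
Trained networks look in the newest picture that a camera, given by its name, has taken for a name from the list of things; names that differ only in an ending like _2 or _b are one class to them, and where a whole thing is asked for, a point or a joint stands for the part that bears it (a point fixed in the world has none). Each returns a list of dicts, best first, with "conf" (0 to 1); they miss things now and then, are a little off and sometimes report something else, mostly with a low value. They report only what shows in the picture. A call takes as long as a camera call.
- vision.cut_out(camera, target): "region" (480x640 bool, what is visible of it) and "position" ([row, column] in pixels, amid what is visible of it).
- vision.tip_of(camera, target): "position" ([row, column] in pixels: a listed point, or the origin of a listed thing).
Readings, each from a call of its own:
- status.current_time_s(): time.
- status.current_q(): joint angles.
- status.current_qd(): joint speeds.
- status.current_joint_torque(): joint torques, N m.
- status.current_position(): TCP position.
- status.current_eef_rot(): TCP orientation.
- status.current_force(): force on the tool from outside, world axes, zero at the start.
- status.current_torque(): the same for the moment, N m.
- status.current_width(): finger opening in m.
- status.current_finger_force(): force on a finger pad.
Only numpy, scipy, OpenCV 4.12 (cv2) and the standard library are available. Lean on these libraries where they do the work, as an engineer would, in place of code of your own. Each camera call takes 0.05 s, during which the arm holds its last target. There are 200 camera calls.

## Working session

There is one attempt and no reset: what is moved stays moved. The work goes in short steps, each a Python script; the robot and the scene stay as the last script left them, time stands still between calls to the robot, and variables do not carry over. Pictures are saved under pics/ and viewed, at most 10 in all, crops included, and the job is handed in when it is done.

```bash
ls; mkdir -p pics
python3 - <<'E'
from cell import r, claw, solver, vision, sign_off, status
import cv2, numpy as np
for n in ("top","side"):
    im=vision.snapshot(n); cv2.imwrite(f"pics/{n}0.png",im[:,:,::-1])
    p=vision.camera_params(n); print(n,{k:np.round(v,4).tolist() for k,v in p.items()})
    for t in ("mark2","fixed_face","leg_edge","leg_face","grip_mid","lever_tip","carton_a","gauge"):
        print(t,[(np.round(d["position"],1).tolist(),round(d["conf"],2)) for d in vision.tip_of(n,t)])
print(status.current_time_s(), status.current_eef_rot())
E
```

```text
cell.py
pics
top {'fx': 481.7346, 'fy': 481.7346, 'cx': 313.9173, 'cy': 230.3059, 'rvec': [2.1816, -2.1435, 0.1193], 'tvec': [0.0284, 0.5744, 0.948]}
mark2 [([282.3, 308.8], 0.94)]
fixed_face [([217.4, 217.1], 0.63)]
leg_edge [([287.9, 365.6], 0.61)]
leg_face [([240.4, 369.0], 0.7), ([281.5, 309.6], 0.4)]
grip_mid [([292.3, 387.5], 0.82)]
lever_tip [([291.7, 364.2], 0.69)]
carton_a [([220.5, 243.1], 0.96)]
gauge [([254.4, 305.8], 0.92)]
side {'fx': 525.3946, 'fy': 525.3946, 'cx': 324.7513, 'cy': 237.6705, 'rvec': [0.2261, -2.8478, 1.1343], 'tvec': [0.5523, 0.103, 1.0295]}
mark2 [([317.7, 404.9], 0.69), ([266.3, 364.2], 0.61)]
fixed_face [([342.3, 282.3], 0.8)]
leg_edge [([230.9, 375.7], 0.76)]
leg_face [([215.8, 331.1], 0.69)]
grip_mid [([200.9, 382.5], 0.9), ([321.6, 409.1], 0.71)]
lever_tip [([205.4, 377.5], 0.46)]
carton_a [([275.3, 314.9], 0.87), ([328.1, 294.2], 0.76)]
gauge [([277.8, 337.8], 0.77)]
0.9 [5.14137070e-01 3.09923459e+00 4.37211986e-05]
```

View pics/top0.png

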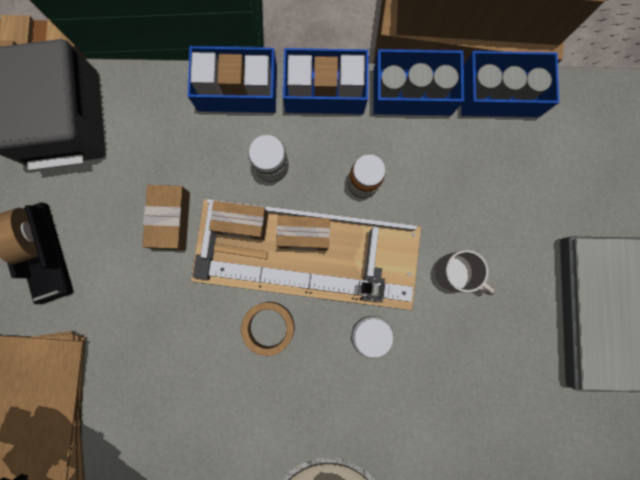

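View pics/side0.png

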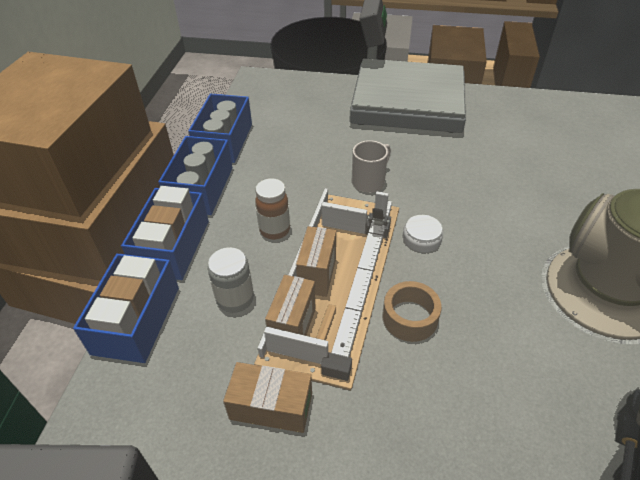

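Top view: the gauge sits around (254,305), with its fixed leg on the left at column 205. Carton A is at (220,237), askew carton B at (233,303), and the sliding leg at column 372 with its lever at (290,370). The side view agrees. Next I fit a gauge pose from these points and take closer wrist pictures.

```bash
cat > h.py <<'E'
import numpy as np, cv2
from scipy.optimize import least_squares
from scipy.spatial.transform import Rotation as R
def proj(P,p):
    K=np.array([[p["fx"],0,p["cx"]],[0,p["fy"],p["cy"]],[0,0,1.]])
    return cv2.projectPoints(np.atleast_2d(np.array(P,float)),np.array(p["rvec"],float),np.array(p["tvec"],float),K,None)[0][:,0]
def ray(rc,z,p):
    "pixel (row,col) -> world point on plane z"
    M=R.from_rotvec(p["rvec"]).as_matrix(); C=-M.T@np.array(p["tvec"])
    d=M.T@np.array([(rc[1]-p["cx"])/p["fx"],(rc[0]-p["cy"])/p["fy"],1])
    return C+d*(z-C[2])/d[2]
def g2w(g,P):
    c,s=np.cos(g[2]),np.sin(g[2]); P=np.atleast_2d(P)
    return np.c_[g[0]+c*P[:,0]-s*P[:,1],g[1]+s*P[:,0]+c*P[:,1],P[:,2]]
def w2g(g,P):
    c,s=np.cos(g[2]),np.sin(g[2]); d=np.atleast_2d(P)[:,:2]-g[:2]
    return np.c_[c*d[:,0]+s*d[:,1],-s*d[:,0]+c*d[:,1]]
def fit(obs,g0):
    "obs: list of (cam params, gauge point, (row,col))"
    f=lambda g:np.concatenate([(proj(g2w(g,P),p)[0]-np.array(rc)[::-1])*1000/p["fx"] for p,P,rc in obs])
    s=least_squares(f,g0,loss="soft_l1",f_scale=3); return s.x,f(s.x).reshape(-1,2)
def down(yaw):
    "tool pointing down, tool y along direction of gauge y at this yaw (mod pi)"
    c,s=np.cos(yaw),np.sin(yaw)
    return R.from_matrix(np.array([[-c,-s,0],[-s,c,0],[0,0,-1]]).T).as_rotvec()
PT={"mark2":(-.055,-.014,.03),"fixed_face":(.045,.19,.04),"gauge":(0,0,0)}
E
python3 - <<'E'
from h import *
from cell import r, vision, status, solver
T,S=vision.camera_params("top"),vision.camera_params("side")
top={"mark2":(282.3,308.8),"fixed_face":(217.4,217.1),"gauge":(254.4,305.8)}
side={"fixed_face":(342.3,282.3),"gauge":(277.8,337.8)}
obs=[(T,PT[k],v) for k,v in top.items()]+[(S,PT[k],v) for k,v in side.items()]
g,res=fit(obs,[.5,0.05,-.05]); print("gauge",g.round(4)); print(res.round(1).tolist())
for n,rc,z in (("leg_edge",(287.9,365.6),.03),("grip",(292.3,387.5),.085),("lever",(291.7,364.2),.1),("cartB",(233,303),.085),("cartA",(220,237),.085)):
    w=ray(rc,z,T); print(n,w.round(3),w2g(g,w).round(3))
print(vision.camera_params("wrist"), status.current_position(), R.from_rotvec(status.current_eef_rot()).as_matrix().round(2).tolist())
for dy in (.1,0,-.1):
  for f in (0,np.pi): print(dy,f,solver.ik(g2w(g,[[0,dy,.3]])[0],down(g[2]+f)))
E
```

```text
gauge [ 0.5254  0.0538 -0.1329]
[[-0.2, -0.6], [-1.2, 0.6], [0.9, 1.1], [0.0, -2.9], [-1.0, 2.4]]
leg_edge [ 0.459 -0.068  0.03 ] [[-0.05  -0.129]]
grip [ 0.452 -0.103  0.085] [[-0.052 -0.165]]
lever [ 0.453 -0.058  0.1  ] [[-0.058 -0.12 ]]
cartB [0.562 0.059 0.085] [[0.036 0.01 ]]
cartA [0.585 0.187 0.085] [[0.042 0.14 ]]
{'fx': 356.60871506876595, 'fy': 356.60871506876595, 'cx': 324.2573052800625, 'cy': 236.12379313979412, 'rvec': array([-2.36622535, -1.69437734, -0.23374815]), 'tvec': array([-0.54956279, -0.03774092,  0.39008933])} [0.17758483 0.52052952 0.23875634] [[-0.95, 0.32, 0.0], [0.32, 0.95, 0.0], [0.0, 0.0, -1.0]]
0.1 0 [ 6.51053791e-02  3.63926025e-01  1.14734796e+00 -4.44089210e-16
  1.63031867e+00 -1.37283481e+00]
0.1 3.141592653589793 [ 6.51053791e-02  3.63926025e-01  1.14734796e+00 -4.44089210e-16
  1.63031867e+00  1.76875785e+00]
0 0 [-0.12239657  0.30481316  1.2358025   0.          1.60097699 -1.56033676]
0 3.141592653589793 [-1.22396572e-01  3.04813162e-01  1.23580250e+00 -4.44089210e-16
  1.60097699e+00  1.58125590e+00]
-0.1 0 [-0.31889615  0.2789824   1.27293597  0.          1.58967429 -1.75683634]
-0.1 3.141592653589793 [-3.18896155e-01  2.78982399e-01  1.27293597e+00 -4.44089210e-16
  1.58967429e+00  1.38475631e+00]
```

Run:
```python
from h import *
from cell import r, vision, status, solver
g=np.array([.5254,.0538,-.1329])
obs=[]
for i,P in enumerate([(-.03,-.02,.24),(-.03,.08,.24)]):
    r.move_ptp(g2w(g,P)[0],down(g[2]+np.pi/2)); r.wait(.2)
    p=vision.camera_params("wrist"); im=vision.snapshot("wrist"); cv2.imwrite(f"pics/w{i}.png",im[:,:,::-1])
    np.save(f"p{i}.npy",p,allow_pickle=True)
    M=R.from_rotvec(p["rvec"]).as_matrix(); print(i,"cam",w2g(g,-M.T@p["tvec"]),(-M.T@p["tvec"])[2],"fwd",M[2].round(2))
    for t in PT:
        d=vision.tip_of("wrist",t); print(t,[(np.round(x["position"],1).tolist(),round(x["conf"],2)) for x in d])
        if d and d[0]["conf"]>.5: obs.append((p,PT[t],d[0]["position"]))
    for t,z in (("leg_edge",.03),("leg_face",.04),("grip_mid",.085),("lever_tip",.098),("carton_a",0.01)):
        for d in vision.tip_of("wrist",t): print(t,round(d["conf"],2),np.round(d["position"]),w2g(g,ray(d["position"],z,p)).round(4))
if len(obs)>1:
    gg,res=fit(obs,g); print(gg.round(4)); print(res.round(1).tolist())
print(status.current_time_s())
```

```text
Traceback (most recent call last):
host.PlanningError: the arm cannot take that pose within its joint ranges
```

```bash
cat > look.py <<'E'
from h import *
from cell import r, vision, status, solver
g=np.array([.5254,.0538,-.1329])
obs=[]
for i,P in enumerate([(-.03,-.02,.24),(-.03,.08,.24)]):
    r.move_ptp(g2w(g,P)[0],down(g[2]-np.pi/2)); r.wait(.2)
    p=vision.camera_params("wrist"); im=vision.snapshot("wrist"); cv2.imwrite(f"pics/w{i}.png",im[:,:,::-1])
    np.save(f"p{i}.npy",p,allow_pickle=True)
    M=R.from_rotvec(p["rvec"]).as_matrix(); print(i,"cam",w2g(g,-M.T@p["tvec"]),(-M.T@p["tvec"])[2],"fwd",M[2].round(2))
    for t in PT:
        d=vision.tip_of("wrist",t); print(t,[(np.round(x["position"],1).tolist(),round(x["conf"],2)) for x in d])
        if d and d[0]["conf"]>.5: obs.append((p,PT[t],d[0]["position"]))
    for t,z in (("leg_edge",.03),("leg_face",.04),("grip_mid",.085),("lever_tip",.098),("carton_a",0.01)):
        for d in vision.tip_of("wrist",t): print(t,round(d["conf"],2),np.round(d["position"]),w2g(g,ray(d["position"],z,p)).round(4))
if len(obs)>1:
    gg,res=fit(obs,g); print(gg.round(4)); print(res.round(1).tolist())
print(status.current_time_s())
E
python3 look.py
```

```text
0 cam [[-0.03037151  0.04933632]] 0.38728410604735736 fwd [-0.04 -0.27 -0.96]
mark2 [([204.3, 304.4], 0.88)]
fixed_face []
gauge [([186.7, 360.4], 0.93)]
leg_edge 0.71 [303. 307.] [[-0.0495 -0.1272]]
leg_face 0.58 [305. 398.] [[ 0.0493 -0.1248]]
leg_face 0.48 [302. 308.] [[-0.0479 -0.1216]]
leg_face 0.47 [177. 392.] [[0.0351 0.0117]]
lever_tip 0.89 [327. 304.] [[-0.0489 -0.1173]]
carton_a 0.8 [175. 393.] [[0.0419 0.0099]]
carton_a 0.55 [ 37. 404.] [[0.0456 0.1403]]
carton_a 0.2 [316. 230.] [[-0.1409 -0.1538]]
1 cam [[-0.0299054   0.14794088]] 0.38732495026165664 fwd [-0.04 -0.27 -0.96]
mark2 [([291.6, 306.1], 0.96)]
fixed_face []
gauge [([272.6, 357.4], 0.82), ([265.2, 383.9], 0.48)]
leg_edge 0.97 [380. 310.] [[-0.0469 -0.1277]]
leg_face 0.9 [384. 394.] [[ 0.0498 -0.1252]]
lever_tip 0.67 [417. 305.] [[-0.0491 -0.1183]]
carton_a 0.78 [145. 398.] [[0.0453 0.1395]]
carton_a 0.73 [265. 384.] [[0.0369 0.0081]]
[ 0.5316  0.0487 -0.1773]
[[4.8, -4.1], [-5.3, 2.1], [2.9, 2.0], [-3.8, -1.0]]
4.7583
```

View pics/w1.png

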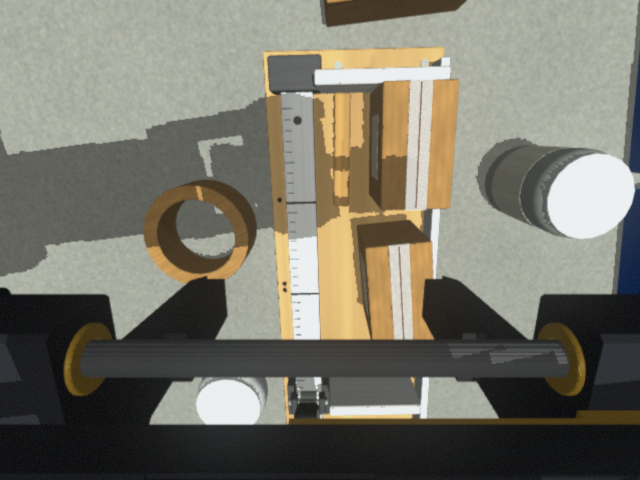

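View pics/w0.png

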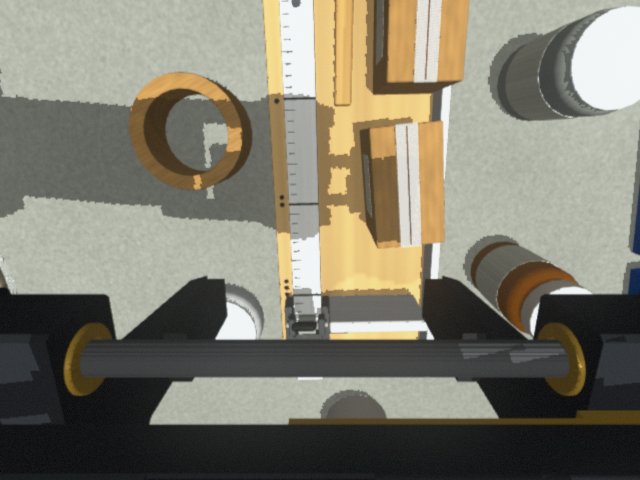

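w1 shows the 1-dot mark centred near (202,302) and mark2 near (294,305). The bed's +y corners are near (53,264) and (48,443), with carton B's near end at (240,408). w0 shows mark2 near (204,304) and all of carton B at (185,405). I enlarge w0 to get exact corners.

Run:
```python
import cv2
im=cv2.imread("pics/w0.png")[80:260,260:460]; cv2.imwrite("pics/c0.png",cv2.resize(im,None,fx=3.3,fy=3.3,interpolation=cv2.INTER_CUBIC))
```

```text
(no output)
```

View pics/c0.png

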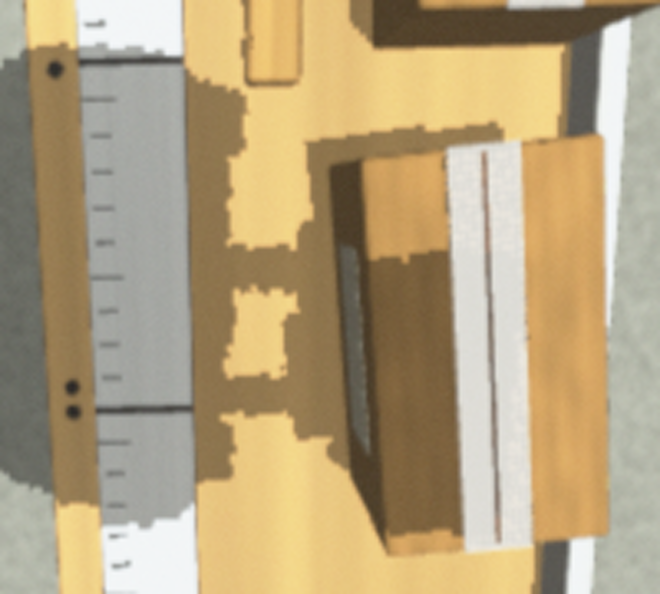

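The crop gives mark1's ends at (98.5, 284.2) and (98.5, 315.8), and mark2's ends at (204.5, 289.4) and (203.6, 318.2). Carton B's top corners are (128.5,370.3), (121.2,442.7), (242.1,444.2) and (247.6,377.9).

Run:
```python
from h import *
p0=np.load("p0.npy",allow_pickle=True).item(); p1=np.load("p1.npy",allow_pickle=True).item()
O=[(p0,(-.07,.086,.03),(98.5,284.2)),(p0,(-.04,.086,.03),(98.5,315.8)),(p0,(-.07,-.014,.03),(204.5,289.4)),(p0,(-.04,-.014,.03),(203.6,318.2)),
(p1,(-.07,.086,.03),(202.5,286.5)),(p1,(-.04,.086,.03),(202,316)),(p1,(-.07,-.014,.03),(294,290)),(p1,(-.04,-.014,.03),(293.5,319)),
(p1,(-.0875,.23,.01),(53,264)),(p1,(.0875,.23,.01),(48,443))]
g,res=fit(O,[.53,.05,-.15]); print(g.round(4)); print(res.round(1).tolist())
c=np.array([ray(x,.095,p0) for x in ((128.5,370.3),(121.2,442.7),(242.1,444.2),(247.6,377.9))])
q=w2g(g,c); print(q.round(4).tolist(), "sides",[round(float(np.linalg.norm(q[i]-q[i-1])),4) for i in range(4)])
d=(q[0]+q[1]-q[2]-q[3]); print("centre",q.mean(0).round(4),"yaw",np.arctan2(-d[0],d[1]))
for n,rc,z,p in (("A -y+x top?",(208,450),.095,p1),("A -y-x top",(208,382),.095,p1),("A +y+x",(80,459),.095,p1),("leg inner top L",(84,316),.075,p1),("leg inner top R",(79,449),.075,p1),("legedge",(380,310),.03,p1),("legface",(384,394),.04,p1),("levertip",(417,305),.098,p1),("legedge0",(303,307),.03,p0)):
    print(n,w2g(g,ray(rc,z,p)).round(4))
print("mark2 world",g2w(g,[PT["mark2"]]).round(4))
```

```text
[ 0.5284  0.0513 -0.1131]
[[-0.6, 2.5], [0.3, 0.8], [-1.8, -0.2], [0.3, 0.8], [-0.1, 1.7], [0.1, 1.4], [2.7, -0.8], [-1.5, -0.9], [-2.7, -4.2], [7.6, -1.8]]
[[0.0035, 0.0572], [0.0599, 0.0617], [0.0682, -0.037], [0.0117, -0.0409]] sides [0.0985, 0.0566, 0.099, 0.0567]
centre [0.0358 0.0102] yaw 0.08387547540664309
A -y+x top? [[0.0732 0.0909]]
A -y-x top [[0.0166 0.092 ]]
A +y+x [[0.0726 0.1895]]
leg inner top L [[-0.0362  0.1915]]
leg inner top R [[0.0715 0.1931]]
legedge [[-0.0527 -0.1245]]
legface [[ 0.0439 -0.1241]]
levertip [[-0.0547 -0.1146]]
legedge0 [[-0.0549 -0.124 ]]
mark2 world [[0.4722 0.0436 0.03  ]]
```

```bash
cat >> h.py <<'E'
G=np.array([.5284,.0513,-.1131])
E
python3 - <<'E'
from h import *
from cell import r, claw, vision, status
W=lambda x,y,z:g2w(G,[[x,y,z]])[0]
b=(.0358,.0102); ob=down(G[2]+.084-np.pi/2); og=down(G[2]-np.pi/2)
r.move_ptp(W(*b,.16),ob); r.move_linear(W(*b,.065),vel=.15)
claw.grab(8); print("width",status.current_width(),status.current_finger_force(),status.current_force())
p=status.current_position(); print("at",w2g(G,p))
r.move_linear(W(.0445,.020,.065),og,vel=.06); print("w",status.current_width(),status.current_force())
hit=r.move_linear(W(.0445,.060,.065),og,vel=.03,f_stop=5)
print("hit",hit,w2g(G,status.current_position()).round(4),status.current_force(),status.current_time_s())
r.wait(.4)
claw.release(); r.move_linear(status.current_position()+[0,0,.12],vel=.25)
p=vision.camera_params("wrist"); im=vision.snapshot("wrist"); cv2.imwrite("pics/w2.png",im[:,:,::-1]); np.save("p2.npy",p,allow_pickle=True)
print(status.current_time_s())
E
```

```text
width 0.05759236523760423 7.995148802729091 [-1.29429803 -0.15158098  4.06409864]
at [[0.03577501 0.01016981]]
w 0.05779675110715639 [0.68214723 2.18093079 3.02809614]
hit True [[0.0449 0.0203]] [-0.0837738  -0.72581546  4.27168076] 7.325
9.0167
```

View pics/w2.png

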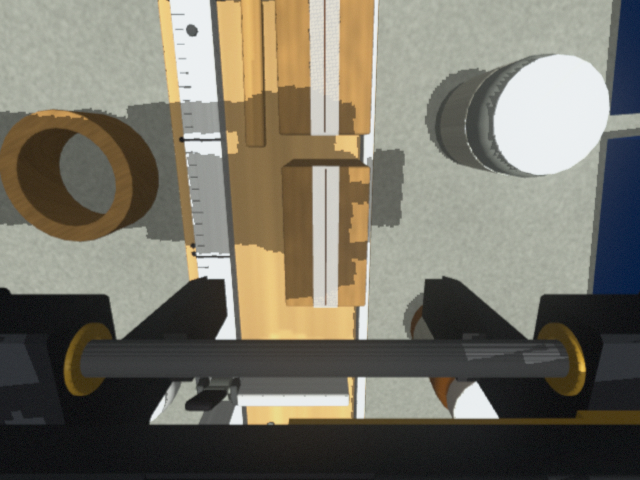

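The stop tripped early on start-up friction. Carton B is now parallel and in line (columns 283–369, against A's 279–371), with a gap of about 20 mm left (rows 134–163). I regrip and push on with a higher stop.

Run:
```python
from h import *
from cell import r, claw, vision, status
W=lambda x,y,z:g2w(G,[[x,y,z]])[0]
og=down(G[2]-np.pi/2)
r.move_linear(W(.0449,.0203,.065),og,vel=.15)
claw.grab(15)
r.move_linear(W(.0446,.033,.065),og,vel=.04); print(status.current_force())
hit=r.move_linear(W(.0446,.047,.065),og,vel=.025,f_stop=9)
print("hit",hit,w2g(G,status.current_position()).round(4),status.current_force(),status.current_time_s())
r.wait(.3)
claw.release(); r.move_linear(status.current_position()+[0,0,.12],vel=.25)
p=vision.camera_params("wrist"); im=vision.snapshot("wrist"); cv2.imwrite("pics/w3.png",im[:,:,::-1]); np.save("p3.npy",p,allow_pickle=True)
print(status.current_time_s())
```

```text
[2.07285044 1.45318075 4.36889028]
hit True [[0.0449 0.035 ]] [-0.55963338  1.82838447  3.31595061] 11.2667
12.8583
```

View pics/w3.png

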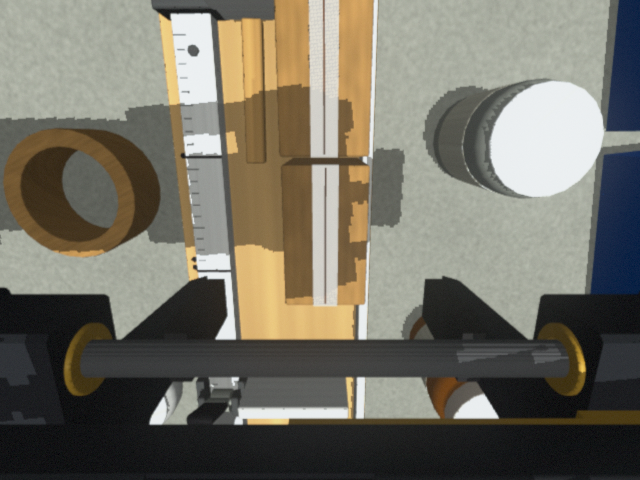

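Still a gap of about 5 px (rows 157–162, so about 4–5 mm). The force stop reacts to stick-slip, so I step by position and watch the steady force.

Run:
```python
from h import *
from cell import r, claw, vision, status
W=lambda x,y,z:g2w(G,[[x,y,z]])[0]
og=down(G[2]-np.pi/2); u=np.array([-np.sin(G[2]),np.cos(G[2]),0])
r.move_linear(W(.0448,.035,.065),og,vel=.15)
claw.grab(12); r.wait(.1); f0=status.current_force()@u
for y in np.arange(.0375,.0456,.001):
    r.move_linear(W(.0448,y,.065),og,vel=.03); r.wait(.08)
    f=status.current_force()@u-f0; print(round(y,4),round(f,2),end=" | ")
    if f<-7: break
r.wait(.3); print(w2g(G,status.current_position()).round(4),status.current_time_s())
claw.release(); r.move_linear(status.current_position()+[0,0,.12],vel=.25)
p=vision.camera_params("wrist"); im=vision.snapshot("wrist"); cv2.imwrite("pics/w4.png",im[:,:,::-1]); np.save("p4.npy",p,allow_pickle=True)
print(status.current_time_s())
```

```text
0.0375 -3.76 | 0.0385 -5.15 | 0.0395 -5.15 | 0.0405 -6.49 | 0.0415 -7.79 | [[0.0451 0.0408]] 16.4333
17.725
```

View pics/w4.png

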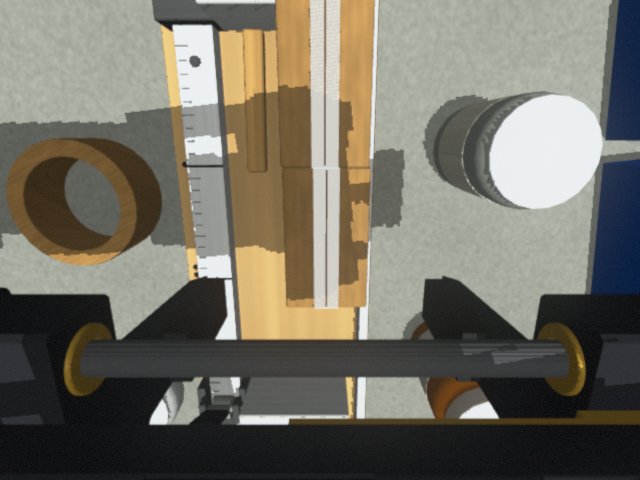

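Flush now: the seam at row 167 is closed and the label stripes line up. Next I straddle the grip plate and lever, and push the leg with the rear finger until it lightly touches carton B. That gives a mechanical reference, since carton B's face is 4 mm past the mark.

Run:
```python
from h import *
from cell import r, claw, vision, status
W=lambda x,y,z:g2w(G,[[x,y,z]])[0]
o=down(G[2]); u=np.array([-np.sin(G[2]),np.cos(G[2]),0])
r.move_ptp(W(-.055,-.1375,.17),o); r.move_linear(W(-.055,-.1375,.068),vel=.15)
print("w",status.current_width(),status.current_force(),status.current_time_s())
r.move_linear(W(-.055,-.027,.068),o,vel=.06); r.wait(.1); print("push",status.current_force(),w2g(G,status.current_position()))
f0=status.current_force()@u
for y in np.arange(-.025,.003,.001):
    r.move_linear(W(-.055,y,.068),o,vel=.03); r.wait(.05)
    f=status.current_force()@u-f0; print(round(y,4),round(float(w2g(G,status.current_position())[0,1]),4),round(f,2),end=" | ")
    if f<-3.5: break
r.wait(.2); print(w2g(G,status.current_position()).round(4),status.current_time_s())
im=vision.snapshot("top"); cv2.imwrite("pics/t5.png",cv2.resize(im[180:330,170:440],None,fx=2.9,fy=2.9,interpolation=cv2.INTER_CUBIC)[:,:,::-1])
```

```text
w 0.08824517712150731 [-0.2346625  -0.06407582 -0.1887037 ] 20.2583
push [0.35569556 0.14039512 0.13884424] [[-0.05491989 -0.0270723 ]]
-0.025 -0.0249 -1.36 | -0.024 -0.0239 -0.39 | -0.023 -0.0229 -0.17 | -0.022 -0.0219 -0.91 | -0.021 -0.0209 -0.33 | -0.02 -0.0199 -0.61 | -0.019 -0.0189 -1.22 | -0.018 -0.0179 -0.71 | -0.017 -0.0169 -0.81 | -0.016 -0.0159 -0.25 | -0.015 -0.0149 -0.51 | -0.014 -0.0139 -0.01 | -0.013 -0.0129 -0.49 | -0.012 -0.0119 0.42 | -0.011 -0.0109 -0.79 | -0.01 -0.0099 0.04 | -0.009 -0.0089 -1.01 | -0.008 -0.0079 -1.12 | -0.007 -0.0069 -0.23 | -0.006 -0.0059 -0.51 | -0.005 -0.0049 -0.73 | -0.004 -0.0047 -7.02 | [[-0.055  -0.0047]] 29.15
```

Contact with carton B came at tool y ≈ −0.0048, which puts the leg edge at −0.0089 and the mark at about −0.0130. Vision gave −0.014, so the two agree. I squeeze centred so that the shut leg ends on the mark.

Run:
```python
from h import *
from cell import r, claw, vision, status
W=lambda x,y,z:g2w(G,[[x,y,z]])[0]
o=down(G[2])
r.move_linear(W(-.055,-.0400,.068),o,vel=.08)
claw.grab(33); r.wait(.2)
print("w",status.current_width(),status.current_finger_force(),status.current_force(),w2g(G,status.current_position()).round(4),status.current_time_s())
for n in ("top","side"):
    im=vision.snapshot(n); p=vision.camera_params(n)
    for t in ("leg_edge","mark2","leg_face"):
        print(n,t,[(np.round(d["position"],1).tolist(),round(d["conf"],2)) for d in vision.tip_of(n,t)][:2])
    a=im[190:310,190:400] if n=="top" else im[190:390,250:420]
    cv2.imwrite(f"pics/{n}6.png",cv2.resize(a,None,fx=3,fy=3,interpolation=cv2.INTER_CUBIC)[:,:,::-1])
p=vision.camera_params("wrist"); im=vision.snapshot("wrist"); cv2.imwrite("pics/w6.png",im[:,:,::-1]); np.save("p6.npy",p,allow_pickle=True)
print(proj(g2w(G,[[-.055,-.013,.03],[-.055,.086,.03],[-.07,-.013,.03]]),p))
print(status.current_time_s())
```

```text
w 0.02517965906111892 33.01526756957173 [ -3.97142809 -12.46798987   2.89401931] [[-0.055  -0.0417]] 30.9833
top leg_edge [([221.8, 173.0], 0.44)]
top mark2 [([180.2, 361.0], 0.58)]
top leg_face []
side leg_edge [([265.7, 364.9], 0.87), ([342.1, 282.4], 0.72)]
side mark2 [([269.9, 363.8], 0.59), ([268.3, 365.4], 0.32)]
side leg_face [([252.8, 315.4], 0.63), ([287.6, 304.2], 0.44)]
[[377.26429349 266.97206244]
 [556.47953504 267.33270809]
 [378.40763178 240.96090565]]
31.4333
```

View pics/w6.png

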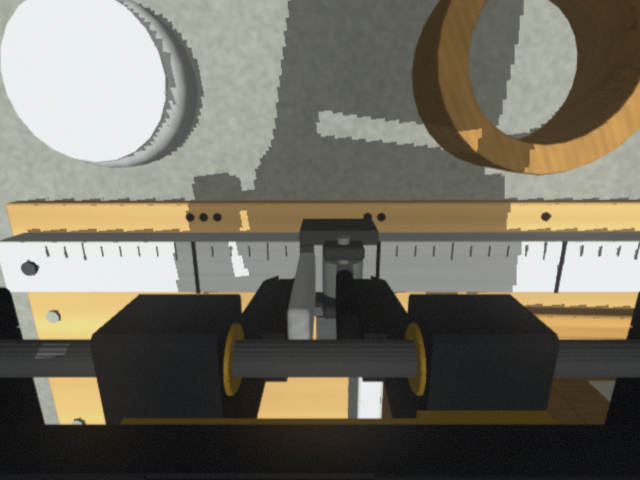

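View pics/side6.png

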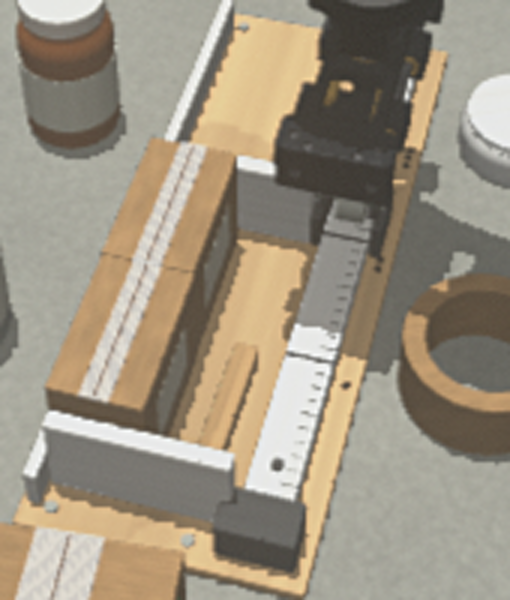

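w6 shows mark2 at column 378, just clear of the saddle's edge at about 377. It sits midway between the neighbouring marks at 195 and 561. Correcting for saddle height, the leg is about 1.5–2 mm short, which matches the tool reading (edge −0.0143, mark about −0.0128). The side crop shows the cartons flush, with the seam near (262,145). I nudge the leg by +1.6 mm and check.

Run:
```python
from h import *
from cell import r, claw, vision, status
W=lambda x,y,z:g2w(G,[[x,y,z]])[0]
o=down(G[2])
im=cv2.imread("pics/w6.png",0); print(im[255:270:5,368:388].tolist())
cmd=-.0384
for k in range(3):
    r.move_linear(W(-.055,cmd,.068),o,vel=.02); r.wait(.3)
    y=w2g(G,status.current_position())[0,1]; w=status.current_width(); e=y+.04-w/2
    print(cmd,round(y,4),w,"edge",round(e,4),status.current_force().round(1),status.current_finger_force())
    if abs(e+.0128)<.0006: break
    cmd+=-.0128-e
p=vision.camera_params("wrist"); im=vision.snapshot("wrist"); cv2.imwrite("pics/w7.png",im[:,:,::-1])
im=cv2.cvtColor(im,cv2.COLOR_RGB2GRAY); print(im[255:270:5,360:390].tolist())
a=np.arange(180,580); row=im[262,180:580]; print([int(c) for c in a if row[c-180]<60 ])
print("edge top/bottom proj",proj(g2w(G,[[-.055,e,.041],[-.055,e,.03],[-.055,-.0128,.03]]),p)[:,0])
print(status.current_time_s())
```

```text
[[144, 143, 145, 143, 146, 146, 143, 134, 100, 44, 35, 57, 105, 141, 146, 144, 145, 144, 145, 145], [143, 142, 144, 143, 143, 142, 144, 128, 78, 36, 38, 69, 118, 141, 142, 143, 144, 143, 141, 143], [141, 141, 141, 143, 142, 142, 141, 124, 60, 35, 41, 85, 137, 142, 143, 143, 144, 142, 143, 140]]
-0.0384 -0.0404 0.025346910461145792 edge -0.0131 [ -4.3 -15.    2.5] 33.01908543086029
[[54, 55, 49, 53, 90, 140, 146, 146, 145, 144, 146, 145, 143, 126, 63, 35, 40, 77, 127, 143, 144, 146, 145, 145, 143, 145, 143, 146, 144, 144], [59, 61, 87, 126, 140, 144, 143, 142, 144, 144, 143, 144, 139, 122, 53, 31, 40, 86, 138, 141, 143, 144, 142, 143, 144, 144, 141, 143, 140, 144], [87, 83, 100, 137, 143, 143, 143, 143, 143, 142, 142, 141, 139, 122, 52, 31, 44, 93, 139, 143, 141, 143, 142, 143, 143, 143, 143, 143, 143, 142]]
[191, 192, 193, 374, 375, 376, 559]
edge top/bottom proj [377.55761541 374.75714047 375.31067005]
32.0333
```

Run:
```python
import cv2
from cell import sign_off, status
im=cv2.imread("pics/w7.png",0); print(im[226:240:6,368:388].tolist())
print(status.current_width(),status.current_finger_force(),status.current_time_s())
print(sign_off())
```

```text
[[37, 36, 37, 37, 36, 37, 42, 69, 105, 116, 116, 118, 118, 118, 117, 116, 119, 118, 117, 116], [52, 55, 52, 54, 54, 54, 54, 52, 55, 57, 76, 99, 101, 102, 101, 101, 103, 101, 101, 101], [53, 56, 53, 55, 55, 55, 54, 54, 54, 56, 70, 82, 81, 85, 82, 84, 82, 84, 83, 83]]
0.025160605272443036 33.01903057305026 32.0333
the job is handed in; nothing more can be done
None
```

I handed the job in at 32.0 s with the cartons flush, the leg about 0.3 mm from the two-pack mark by my measurement, and the cam lever squeezed shut at 33 N with the fingers still holding; no verdict came back.

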